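# Shut the marked oil valve under the sliding cover

## Robot

A 6-joint arm with a two-finger parallel gripper is mounted at the origin on the work surface. World frame = base frame: x ahead of the robot, y to its left, z up, the work surface at z = 0. Lengths are in m, angles in rad, forces in N, time in s.
With the tool pointing down it reaches from about 0.275 to 0.725 m from the base axis. Payload 5.6 kg.
Tool frame: the origin (TCP) lies midway between the tips of the shut fingers; the grasp point (between the pads) lies 19 mm behind it; z points along the fingers, y is the direction in which the jaws open and shut (so a half turn about z gives the same grasp; the last joint's range is limited). The gripper opens to 85 mm and grips with 20 to 120 N. Pads are 22 mm wide; open, the fingers measure 114 mm over their backs; the gripper's body (76 mm by 85 mm) begins 54 mm behind the grasp point. The pads swing forward as they close: fully open they stand 13 mm farther back than shut.
Start: joints at [-0.864, 0.255, 0.108, 0, -1.424, -0.285], TCP at [0.225, -0.502, 0.206] pointing down, gripper open.
Joint ranges: [-2.95, 2.95], [-1.21, 1.97], [-1.09, 1.5], [-2.87, 1.71], [-2.94, -0.07], [-3.05, 3.05]. Speed limits (rad/s): [2.57, 2.57, 3.14, 3.14, 3.14, 3.14].

## Interface

Orientations are given as a rotation vector (axis times angle).
In Python, from bench import read_state, get_image, camera_params, hand_in gives the robot as it stands.
- The arm moves only by the shell command python3 -m inch 'ROWS' [OPENING] [FORCE]. ROWS is JSON, a list of rows, each a list of 2 entries, a list of its own where there are three numbers: the shift along the tool's x, y, z in units of 25 mm (1.0 is 25 mm), then the turn, a rotation vector about the tool's x, y, z in rad. A call has 1 to 10 rows; each row is the pose to reach, as a shift and turn from the pose commanded when the call began, along the tool's axes at that moment; what a row does not reach only later rows make up. A row lasts 1/10 s, in which the tool goes at most 50 mm and 8.59 degrees, less where a joint would pass 70% of its speed; a pose out of reach is approached as far as the arm can. A call with a gripper value outside its range is refused whole. OPENING is the gripper's target within -1 to 1 (shut at 1, half-way at 0, fully open at -1), set as the call begins (- or left out, the last holds). The fingers move at their own pace and stop on an object; FORCE is the grip in N (left out, the last holds). Time passes only in rows, so rows that repeat a pose let the fingers close. It gives the time, the measured TCP pose, the force and the opening at its end, in the units of the state.
- read_state(): the state, without advancing time (a new reading comes with each control period).
- get_image(name): name is "side" or "top"; returns the picture (400x640x3 uint8, blue, green, red); there is no depth.
- camera_params(name): a dict with "intrinsics" (3x3 intrinsics, pixels), "k1" (the pictures are not rectified: a ray, as slopes to the right and down, at radius r is drawn at 1 + k1 r^2 times it, then the intrinsics apply), "R" (3x3) and "t" (3): a world point X has camera coordinates R X + t. Camera axes: x right, y down, z forward; pixel columns grow to the right and rows downward; lengths in m; the calibration is good to about 2 mm. A picture is of the moment at which its call begins. camera_params takes no time and is no camera call.
- hand_in(): hands the job in, once; it reports no verdict.
The state is a dict: "t": time; "joints": joint angles; "joint_velocities": joint speeds; "joint_efforts": joint torques, N m; "position": TCP position; "tool_rot": TCP orientation; "wrist_force": force on the tool from outside, world axes, zero at the start; "torque": the same for the moment, N m; "grip_width": opening from 0.0 (shut) to 1.0 (fully open).
Only numpy, scipy, OpenCV 4.12 (cv2) and the standard library are available. Lean on these libraries where they do the work, as an engineer would, in place of code of your own. Each camera call takes 0.05 s, during which the arm holds its last target.

## Task

At the stall's counter valve box, push the sliding cover all the way back by its rib to uncover the two valve handles. Then push the handle that ends in a round disc clockwise until it is fully shut, square across its pipe. Leave the plain handle as it is, leave the cover open, and do not pick up, topple or shift the goods standing around.

Things in the scene. Friction and masses are not known exactly. Their poses are not given: they have to be found in the camera images.
- valvebox: Grey valve box fixed to the counter. Origin: on the counter, under the centre of its well. Its x axis points away from the robot to its pipe housing (yaw within 0.3 rad of world x), y to its left, z up. The well is 182 mm (x) by 292 mm (y) outside, 60 mm high, walls 6 mm. Guide rails along both side edges (y = +-142 mm, 8 mm wide) stand to 72 mm above the counter.
- well (a point): Centre of the well's floor, 4 mm above the counter. Inner space: box x -85..85 mm, y -140..140 mm. Two like 16 mm copper pipes run along x in it, tops 24 mm above the counter, 30 mm at the brass valve bodies. Handle pivots stand at x = 40 mm, y = -80 and y = 40 mm; which is the marked one varies. At the start the cover hides the well, or all but its front 30 mm.
- housing (a point): Centre of the top of the closed pipe housing, 59 mm above the counter, at the box's x = 183 mm; it adjoins the well, from x = 91 to 275 mm, as wide as the box. The cover slides back over it.
- cover (a joint): Sliding cover of the well, a captive steel sheet 182 x 272 x 6 mm (its flat top 68 mm above the counter). Value in m: 0 closed, grows as it slides along the box's +x (away from the robot, over the pipe housing), stop at 0.175 (fully open). Starts at 0 to 0.03. Friction about 3 N; stays where it is left.
- cover_rib (a point): Centre of the upright black rib on the cover near its front edge: 200 mm long (along the box's y), 10 mm thick (x), 20 mm tall, 68 to 88 mm above the counter. It moves with the cover; 75 mm in front of the cover's centre, so at the box's x = -75 mm + cover value.
- marked_handle (a joint): Marked valve's handle, the one that ends in a round disc. Value in rad: 0 = in line with its pipe, pointing to the box's -x (open); grows as it turns clockwise seen from above; stop at 1.571 = across the pipe, pointing to the box's +y (shut). Starts at 0 to 0.25. Friction about 0.12 N m (2 N at the disc); stays where it is left.
- marked_pivot (a point): Point on the marked handle's vertical pivot axis, at the lever's mid-thickness, 42 mm above the counter.
- marked_end (a point): Flat steel lever, 16 mm wide and 12 mm thick (36 to 48 mm above the box's underside), reaching 84 mm from its pivot; this point is the centre of the flat round disc that ends the marked handle, 34 mm across, 12 mm thick, same steel; 67 mm from the pivot, 42 mm above the counter.
- plain_handle (a joint): The other valve's handle, a plain straight lever without a disc; same joint meaning (0 open, clockwise, 1.571 shut). Starts at 0 to 0.15. To be left alone.
- plain_pivot (a point): Point on the plain handle's vertical pivot axis, 42 mm above the counter.
- plain_end (a point): Flat steel lever, 16 mm wide and 12 mm thick (36 to 48 mm above the box's underside), reaching 84 mm from its pivot; this point is 67 mm from the pivot on the plain lever, which has a simple rounded end; 42 mm above the counter.
- tin: Bystander: a small food tin with a red wrapper, 66 mm across, 80 mm tall, standing left of the valve box. Origin at the centre of its underside.
- jar: Bystander: a small lidded amber jar, 60 mm across, 75 mm tall, standing right of the valve box. Origin at the centre of its underside.
- weight: Bystander: a knobbed brass scale weight, 44 mm across, 46 mm tall, standing in front of the valve box. Origin at the centre of its underside.
- cheese: Bystander: a small round orange wax-coated cheese, 86 mm across, 36 mm tall, lying right of the valve box. Origin at the centre of its underside.
- cup: Bystander: an open steel measuring cup, 70 mm across, 70 mm tall, standing left of the valve box. Origin at the centre of its underside.
- scoop: Bystander: an aluminium hand scoop, 90 x 60 x 30 mm blade with a 85 mm wooden handle towards its own -x, lying right of the pipe housing. Origin at the centre of its underside.
- oil: Bystander: a bottle of oil, 60 mm across, 150 mm tall, standing left of the pipe housing. Origin at the centre of its underside.

How it is judged:
By the outcome, as a careful person would: the job done as asked, in the order asked, and still so for the second after the job is handed in, with the robot touching nothing.
It also fails if it takes over 48 s, if anything falls off the work surface, if the arm or the gripper's body presses on something with over 40 N, if the wrist force passes 120 N, or if a joint passes its speed limit or range.

## Working session

There is one attempt and no reset: what is moved stays moved. The work goes in short steps, Python scripts to look and compute and a shell command to move; the robot and the scene stay as the last step left them, time stands still between calls to the robot, and variables do not carry over. Pictures are saved under pics/ and viewed, and the job is handed in when it is done.

```bash
mkdir -p pics; ls; python3 - <<'E'
from bench import *
import cv2
for n in ("side","top"):
    cv2.imwrite(f"pics/{n}0.png",get_image(n)); p=camera_params(n); print(n,p)
print(read_state())
E
```

```text
pics
side {'intrinsics': array([[449.71803108,   0.        , 320.40696975],
       [  0.        , 449.71803108, 202.68682577],
       [  0.        ,   0.        ,   1.        ]]), 'k1': -0.04745749468329143, 'R': array([[-0.89184424, -0.45186099,  0.02086834],
       [-0.26678087,  0.48817216, -0.83097287],
       [ 0.36529689, -0.74666564, -0.5559214 ]]), 't': array([0.53239094, 0.18481726, 0.76832513])}
top {'intrinsics': array([[487.27873236,   0.        , 326.90638971],
       [  0.        , 487.27873236, 198.85496639],
       [  0.        ,   0.        ,   1.        ]]), 'k1': -0.013391349251368149, 'R': array([[-0.02741306, -0.99953853, -0.01308616],
       [-0.98876163,  0.02903751, -0.14665352],
       [ 0.14696583,  0.00891887, -0.98910136]]), 't': array([0.05117995, 0.58158466, 1.21073519])}
{'t': 0.1, 'joints': array([-8.64391941e-01,  2.55662264e-01,  1.07126774e-01, -4.01610936e-04,
       -1.42392661e+00, -2.84605173e-01]), 'joint_velocities': array([-0.0006121 ,  0.00026372,  0.00329808,  0.00103455, -0.00122439,
        0.00208259]), 'joint_efforts': array([-1.02128535e-03, -3.87605667e+01,  2.38473129e+01,  5.37773475e+00,
       -3.79282515e-03, -6.93623974e-06]), 'position': array([ 0.22500842, -0.5013231 ,  0.20540007]), 'tool_rot': array([ 6.57476291e-01, -3.07156996e+00, -2.59820877e-03]), 'wrist_force': array([ 0.00928856,  0.10321576, -1.22430068]), 'torque': array([ 0.02545945,  0.0147312 , -0.0112021 ]), 'grip_width': 0.9972968939657392}
```

View pics/top0.png

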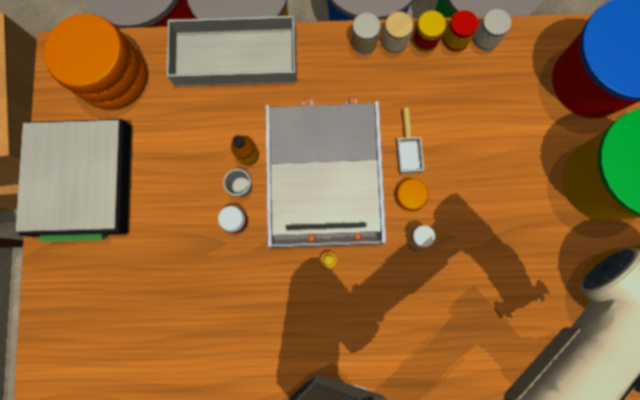

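View pics/side0.png

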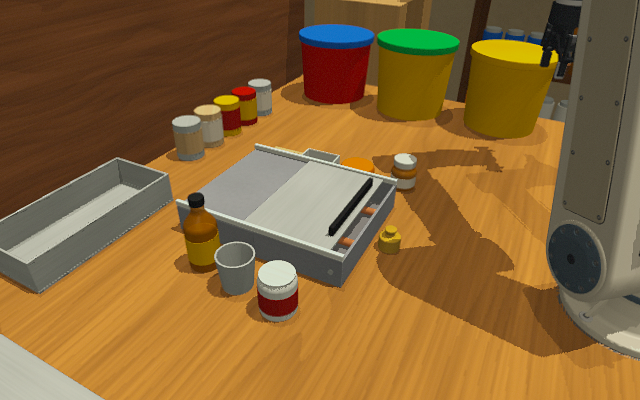

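Top view: the box spans about (267–384, 103–245), with the black rib at (287–366, 226) and the weight in front at (328, 260). I'll measure the rib and rails in both views.

```bash
cat > h.py <<'E'
import numpy as np, cv2
from bench import *
def ray(n,uv):
    p=camera_params(n);K=p["intrinsics"];k=p["k1"]
    D=np.array([k,0,0,0,0.])
    xy=cv2.undistortPoints(np.array([[uv]],float),K,D)[0,0]
    R=p["R"];return -R.T@p["t"], R.T@np.array([xy[0],xy[1],1])
def plane(n,uv,z):
    c,d=ray(n,uv);return c+d*(z-c[2])/d[2]
def tri(a,b):
    c1,d1=ray("top",a);c2,d2=ray("side",b)
    s=np.linalg.lstsq(np.stack([d1,-d2],1),c2-c1,rcond=None)[0]
    p,q=c1+s[0]*d1,c2+s[1]*d2;return (p+q)/2,np.linalg.norm(p-q)
def proj(n,X):
    p=camera_params(n)
    return cv2.projectPoints(np.array([X],float),cv2.Rodrigues(p["R"])[0],p["t"],p["intrinsics"],np.array([p["k1"],0,0,0,0.]))[0][0,0]
E
python3 - <<'E'
from h import *
t=cv2.imread("pics/top0.png");s=cv2.imread("pics/side0.png")
def blob(im,x0,y0,x1,y1,th=50):
    m=(im[y0:y1,x0:x1].max(2)<th).astype(np.uint8)
    n,l,st,c=cv2.connectedComponentsWithStats(m);i=1+np.argmax(st[1:,4])
    pts=np.argwhere(l==i)[:,::-1]+[x0,y0]
    r=cv2.minAreaRect(pts.astype(np.float32));return st[i],r,cv2.boxPoints(r)
for im,b in((t,(275,212,378,236)),(s,(322,172,380,240))): print(blob(im,*b))
cv2.imwrite("pics/tz.png",cv2.resize(t[90:275,250:400],None,fx=3.2,fy=3.2,interpolation=cv2.INTER_CUBIC))
cv2.imwrite("pics/sz.png",cv2.resize(s[140:290,170:410],None,fx=3.3,fy=3.3,interpolation=cv2.INTER_CUBIC))
E
```

```text
Traceback (most recent call last):
ValueError: attempt to get argmax of an empty sequence
```

```bash
python3 - <<'E'
from h import *
t=cv2.imread("pics/top0.png");s=cv2.imread("pics/side0.png")
cv2.imwrite("pics/tz.png",cv2.resize(t[90:275,250:400],None,fx=3.2,fy=3.2,interpolation=cv2.INTER_CUBIC))
cv2.imwrite("pics/sz.png",cv2.resize(s[140:290,170:410],None,fx=3.3,fy=3.3,interpolation=cv2.INTER_CUBIC))
def blob(im,x0,y0,x1,y1,th=100):
    m=(im[y0:y1,x0:x1].max(2)<th).astype(np.uint8)
    n,l,st,c=cv2.connectedComponentsWithStats(m);i=1+np.argmax(st[1:,4])
    pts=np.argwhere(l==i)[:,::-1]+[x0,y0]
    r=cv2.minAreaRect(pts.astype(np.float32));return st[i],r,cv2.boxPoints(r)
print(t[218:236,326].max(1))
for im,b,th in((t,(275,215,378,234),110),(s,(322,172,380,240),60)): print(blob(im,*b,th))
E
```

```text
[206 206 204 196 167 124  84  61  58  69 110 159 191 202 192 163 138 130]
(array([ 11,   8,  80,   7, 358], dtype=int32), ((325.48974609375, 225.72682189941406), (4.543935775756836, 79.09463500976562), 87.83892822265625), array([[285.8849 , 224.94775],
       [364.92328, 221.96518],
       [365.0946 , 226.50589],
       [286.0562 , 229.48846]], dtype=float32))
(array([  7,   6,  43,  58, 509], dtype=int32), ((350.1219787597656, 206.59756469726562), (8.1210355758667, 69.49732208251953), 38.65980529785156), array([[325.24393, 231.19511],
       [368.65854, 176.92683],
       [375.00003, 182.00002],
       [331.58542, 236.2683 ]], dtype=float32))
```

View pics/tz.png

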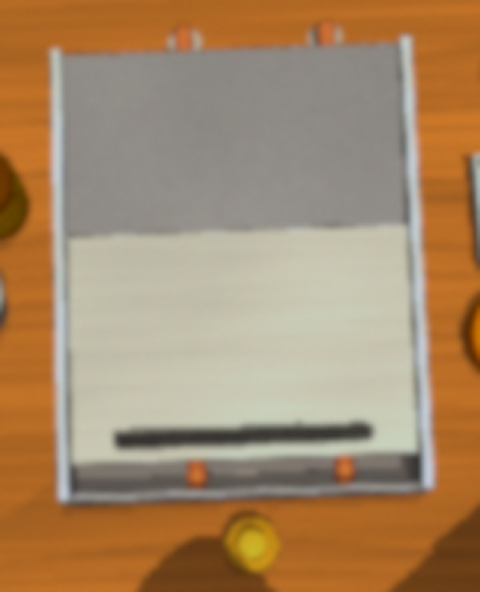

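View pics/sz.png

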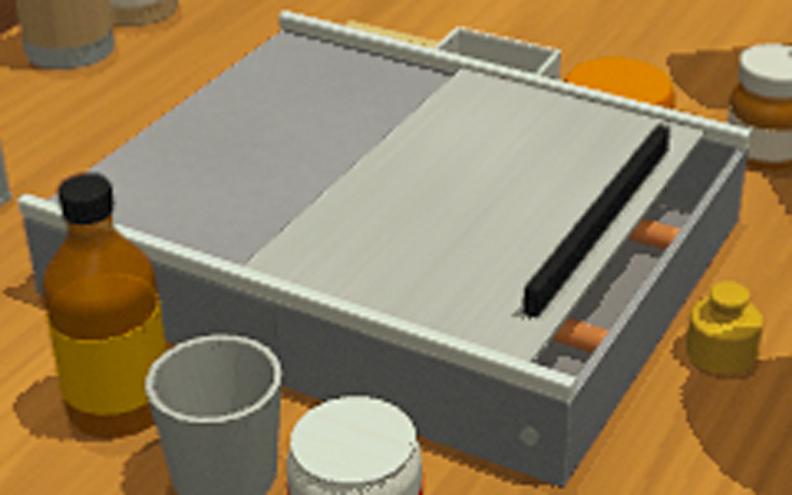

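```bash
python3 - <<'E'
from h import *
T=lambda x,y:(250+(x+.5)/3.2-.5,90+(y+.5)/3.2-.5)
S=lambda x,y:(170+(x+.5)/3.3-.5,140+(y+.5)/3.3-.5)
# rail end centres: left front, left back, right front, right back
c={}
for n,a,b in(("LF",(65,499),(572,382)),("LB",(56,48),(27,200)),("RF",(428,486),(744,132)),("RB",(405,38),(288,17))):
    c[n]=plane("top",T(*a),.072); print(n,c[n],plane("side",S(*b),.072),tri(T(*a),S(*b)))
for n,a,b in(("ribL",(118,436),(534,285)),("ribR",(370,429),(664,130))):
    print(n,plane("top",T(*a),.088),plane("side",S(*b),.088),tri(T(*a),S(*b)))
l=c["LB"]-c["LF"];r=c["RB"]-c["RF"];f=c["LF"]-c["RF"]
print(np.linalg.norm(l),np.linalg.norm(r),np.linalg.norm(f),np.arctan2(l[1],l[0]),np.arctan2(r[1],r[0]),np.arctan2(-f[0],f[1]))
b=(c["LB"]-c["RB"]);print(np.arctan2(-b[0],b[1]))
print("weight",plane("top",(328.5,260.5),.046), "cam top",ray("top",(320,200))[0])
E
```

```text
LF [0.46540214 0.17893504 0.072     ] [0.46402827 0.18087221 0.072     ] (array([0.46515527, 0.17904561, 0.07025994]), np.float64(0.0007189374909060028))
LB [0.83000979 0.18256302 0.072     ] [0.8237865  0.18424538 0.072     ] (array([0.82911585, 0.18177084, 0.06945377]), np.float64(0.003983710434001855))
RF [ 0.46753146 -0.10265367  0.072     ] [ 0.46854787 -0.1025308   0.072     ] (array([ 0.46802028, -0.10252367,  0.07206445]), np.float64(0.0010149379261291168))
RB [ 0.8293678  -0.10019329  0.072     ] [ 0.82264324 -0.09740092  0.072     ] (array([ 0.8280983 , -0.10139101,  0.06955623]), np.float64(0.004510117987605403))
ribL [0.51173221 0.13551522 0.088     ] [0.50859053 0.13465876 0.088     ] (array([0.5101987 , 0.13497167, 0.08802022]), np.float64(0.00322583670086645))
ribR [ 0.51157805 -0.0584084   0.088     ] [ 0.50716727 -0.0534244   0.088     ] (array([ 0.51056003, -0.05904598,  0.08437302]), np.float64(0.002823895302881847))
0.3646257004337139 0.36184471366959886 0.2815967616633525 0.009950036473041147 0.006799600447858895 0.007561656910612799
-0.002270447220223806
weight [0.42523995 0.03491988 0.046     ] cam top [0.39851489 0.02347017 1.283501  ]
```

```bash
cat >> h.py <<'E'
from scipy.spatial.transform import Rotation as Ro
def rel(p,yaw=None):
    s=read_state();R=Ro.from_rotvec(s["tool_rot"]);
    d=R.inv().apply(np.array(p)-s["position"])/.025
    w=None
    if yaw is not None: # tool x at world angle yaw, z down
        G=Ro.from_matrix(np.array([[np.cos(yaw),np.sin(yaw),0],[np.sin(yaw),-np.cos(yaw),0],[0,0,-1]]))
        w=(R.inv()*G).as_rotvec().round(4)
    print("from",s["position"].round(4),"shift",d.round(2),"turn",w)
O=np.array([.557,.039]);YAW=.0075
def box(x,y): c,s=np.cos(YAW),np.sin(YAW);return O+[c*x-s*y,s*x+c*y]
E
python3 -c "
from h import *
rel([.474,.039,.206],np.pi)"
```

```text
from [ 0.225  -0.5013  0.2054] shift [-17.93  15.64   0.  ] turn [ 1.700e-03 -4.000e-04  4.217e-01]
```

```bash
python3 -m inch '[[[-1.8,1.56,0],[0,0,0.1]],[[-3.6,3.12,0],[0,0,0.2]],[[-5.4,4.7,0],[0,0,0.3]],[[-7.2,6.25,0],[0,0,0.4]],[[-8.9,7.8,0],[0,0,0.42]],[[-10.7,9.4,0],[0,0,0.42]],[[-12.5,10.9,0],[0,0,0.42]],[[-14.3,12.5,0],[0,0,0.42]],[[-16.1,14.0,0],[0,0,0.42]],[[-17.9,15.6,0],[0,0,0.42]]]' 1 60; python3 -c "
from h import *
rel([.474,.039,.206],np.pi);rel([.474,.039,.078],np.pi)"
```

```text
t: 1.1
position: [0.4347, -0.0456, 0.2062]
tool_rot: [-0.004, 3.142, 0.0]
wrist_force: [2.3, -1.3, 0.9]
grip_width: -0.001
from [ 0.4347 -0.0456  0.2062] shift [-1.58  3.38  0.01] turn [0.0001 0.0001 0.0022]
from [ 0.4347 -0.0456  0.2062] shift [-1.58  3.38  5.13] turn [0.0001 0.0001 0.0022]
```

```bash
python3 -m inch '[[[0,0,0],[0,0,0]],[[0,0,0],[0,0,0]]]'; python3 -c "
from h import *
rel([.474,.039,.206],np.pi);rel([.474,.039,.078],np.pi)"
```

```text
t: 1.3
position: [0.4344, -0.0467, 0.2057]
tool_rot: [0.007, -3.14, 0.0]
wrist_force: [-0.4, -0.5, -0.3]
grip_width: 0.001
from [ 0.4344 -0.0467  0.2057] shift [-1.6   3.42 -0.02] turn [-0.0002 -0.0014  0.0045]
from [ 0.4344 -0.0467  0.2057] shift [-1.61  3.42  5.1 ] turn [-0.0002 -0.0014  0.0045]
```

```bash
python3 -m inch '[[[-0.8,1.7,0],[0,0,0]],[[-1.6,3.4,0],[0,0,0]],[[-1.6,3.4,1.6],[0,0,0]],[[-1.6,3.4,3.2],[0,0,0]],[[-1.6,3.4,4.3],[0,0,0]],[[-1.6,3.4,5.1],[0,0,0]],[[-1.6,3.4,5.1],[0,0,0]],[[-1.6,3.4,5.1],[0,0,0]]]'; python3 - <<'E'
from h import *
cv2.imwrite("pics/s1.png",get_image("side"));cv2.imwrite("pics/t1.png",get_image("top"))
rel([*box(-75+175-5-11,0)*0+box(.084,0),.078],np.pi)
E
```

```text
t: 2.1
position: [0.4745, 0.0363, 0.0793]
tool_rot: [-0.001, 3.141, -0.001]
wrist_force: [0.2, 0.7, 0.3]
grip_width: -0.002
from [0.4754 0.037  0.0802] shift [-6.62  0.1   0.11] turn [0.0006 0.0026 0.0011]
```

View pics/s1.png

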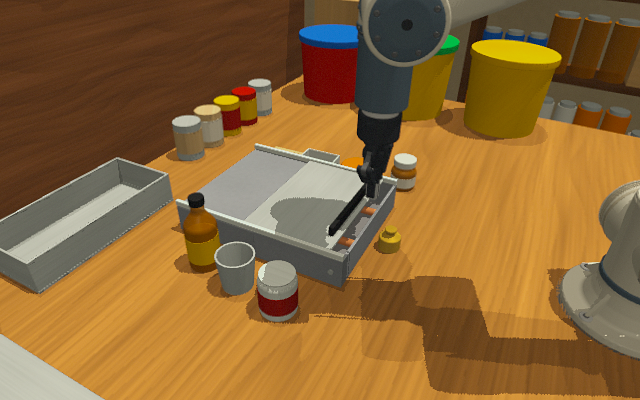

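The fingers stand just in front of the rib, around (370, 188). Pushing now.

```bash
python3 -m inch '[[[-0.4,0,0],[0,0,0]],[[-0.9,0,0.02],[0,0,0]],[[-1.6,0,0.04],[0,0,0]],[[-2.4,0,0.05],[0,0,0]],[[-3.2,0,0.05],[0,0,0]],[[-4.0,0,0.05],[0,0,0]],[[-4.8,0,0.05],[0,0,0]],[[-5.5,0,0.05],[0,0,0]],[[-6.0,0,0.05],[0,0,0]],[[-6.2,0,0.05],[0,0,0]]]'; python3 -m inch '[[[-0.1,0,0],[0,0,0]],[[-0.2,0,0],[0,0,0]]]'; python3 -m inch '[[[-0.1,0,0],[0,0,0]],[[-0.2,0,0],[0,0,0]]]'
```

```text
t: 3.2
position: [0.6312, 0.0374, 0.077]
tool_rot: [-0.002, 3.141, -0.0]
wrist_force: [0.2, 0.1, -0.1]
grip_width: -0.004
t: 3.4
position: [0.6344, 0.0376, 0.0774]
tool_rot: [0.003, -3.141, -0.0]
wrist_force: [0.3, 0.7, -0.2]
grip_width: 0.002
t: 3.6
position: [0.6394, 0.0377, 0.0777]
tool_rot: [-0.003, 3.141, 0.0]
wrist_force: [0.1, 0.2, 0.8]
grip_width: -0.002
```

```bash
python3 -m inch '[[[-0.1,0,0],[0,0,0]],[[-0.2,0,0],[0,0,0]]]';python3 -m inch '[[[-0.1,0,0],[0,0,0]],[[-0.2,0,0],[0,0,0]]]'; python3 - <<'E'
from h import *
cv2.imwrite("pics/s2.png",get_image("side"));cv2.imwrite("pics/t2.png",get_image("top"))
print(read_state()["wrist_force"])
E
```

```text
t: 3.8
position: [0.6445, 0.0377, 0.0776]
tool_rot: [-0.003, 3.141, 0.0]
wrist_force: [0.9, 0.3, -0.2]
grip_width: -0.002
t: 4.0
position: [0.6495, 0.0377, 0.0774]
tool_rot: [-0.003, 3.142, 0.0]
wrist_force: [0.3, -0.3, 0.5]
grip_width: 0.001
[ 1.11078524 -0.6418267   0.65038858]
```

View pics/s2.png

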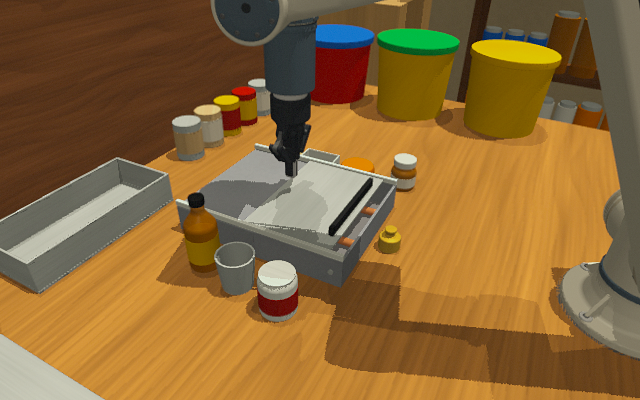

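View pics/t2.png

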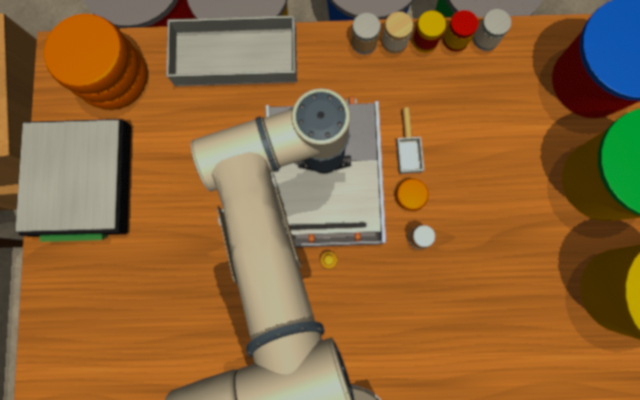

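The cover has not moved: the rib is still near (350, 205), and the fingers are behind it. I'll compare the reported TCP with the image.

```bash
python3 - <<'E'
from h import *
s=read_state();print(s["position"],s["joints"])
for n in("side","top"):
    print(n,proj(n,s["position"]),proj(n,[.4754,.037,.0802]))
for n,c in(("s1",(310,140,430,260)),("s2",(230,110,350,230))):
    im=cv2.imread(f"pics/{n}.png");cv2.imwrite(f"pics/{n}z.png",cv2.resize(im[c[1]:c[3],c[0]:c[2]],None,fx=5,fy=5,interpolation=cv2.INTER_CUBIC))
E
```

```text
[0.64962611 0.03762622 0.07732925] [ 2.97450737e-01  5.13079237e-01  1.63347843e-01  5.77002083e-05
 -1.22108042e+00 -1.86656703e+00]
side [290.40553172 186.14676061] [368.65367931 207.54854403]
top [324.82709245 170.73452007] [326.95316025 239.74407313]
```

View pics/s1z.png

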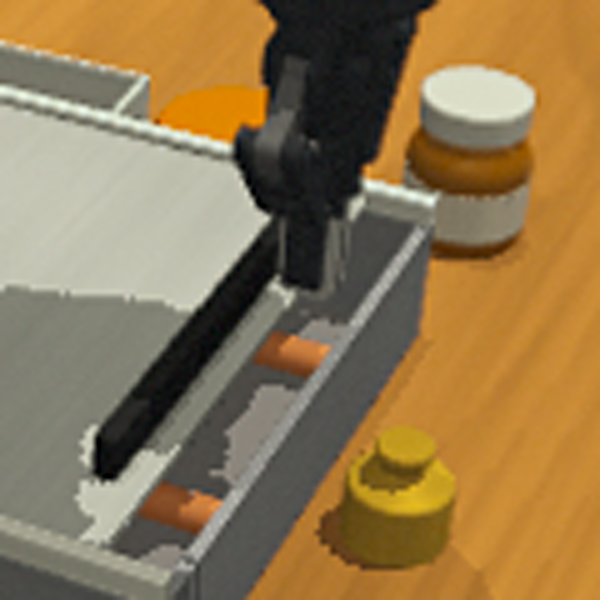

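View pics/s2z.png

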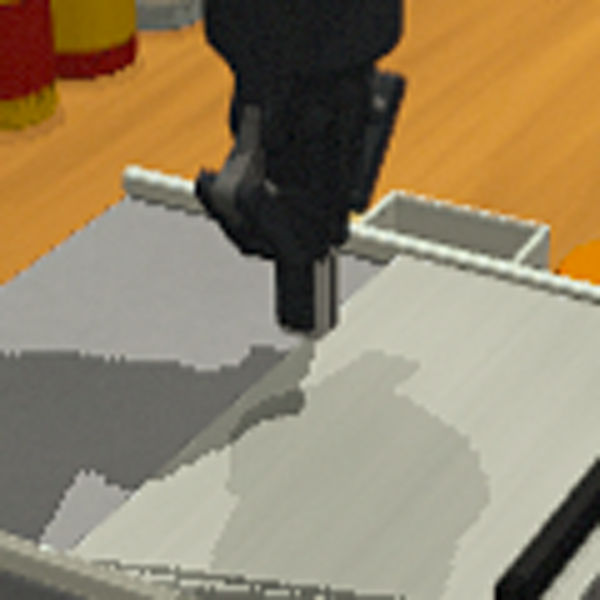

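```bash
python3 - <<'E'
from h import *
for z in(.08,.09,.1,.11): print(z,proj("side",[.6496,.0376,z]),proj("side",[.4754,.037,z]))
im=cv2.imread("pics/t1.png");cv2.imwrite("pics/t1z.png",cv2.resize(im[180:280,250:400],None,fx=5,fy=5,interpolation=cv2.INTER_CUBIC))
im=cv2.imread("pics/side0.png");print(proj("side",[.225,-.5013,.2054]))
cv2.imwrite("pics/s0z.png",cv2.resize(im[0:100,500:640],None,fx=5,fy=5,interpolation=cv2.INTER_CUBIC))
E
```

```text
0.08 [290.40216546 185.04860426] [368.64535577 207.63379515]
0.09 [290.32466518 180.91580432] [369.063948   203.34436709]
0.1 [290.24648316 176.73370797] [369.48751948 198.99947087]
0.11 [290.16761362 172.50153309] [369.91614726 194.59814266]
[544.67349864  86.82761388]
```

View pics/t1z.png

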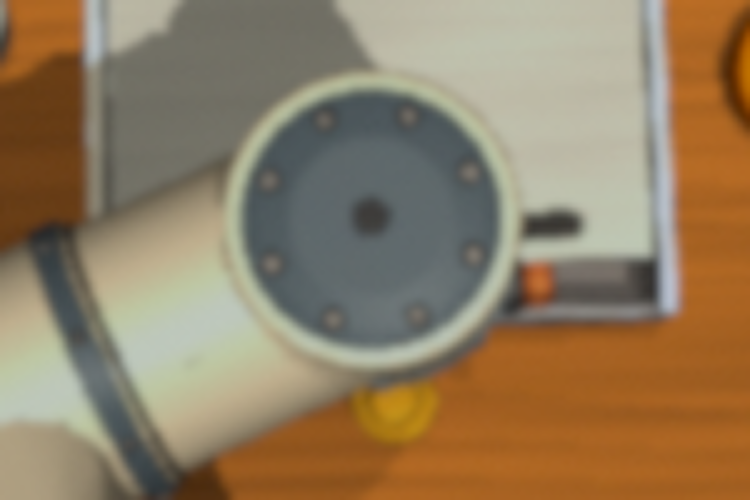

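View pics/s0z.png

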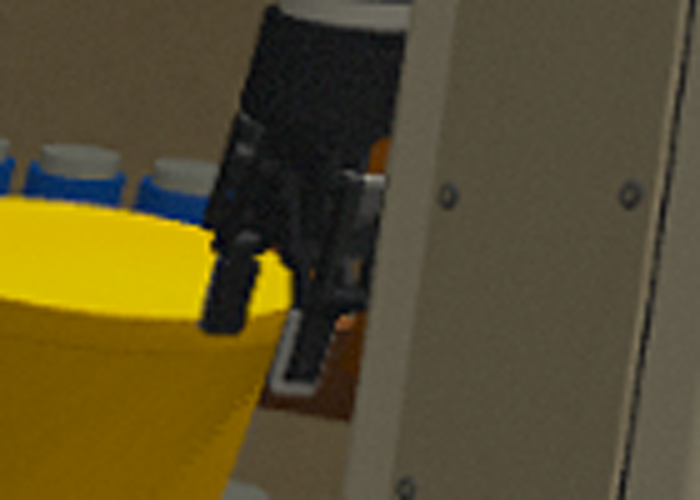

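In both poses the fingertips appear about 20 mm higher than the reported TCP: in the side view the tip is at (371, 198), against a projected (369, 207.5). The fingers passed over the rib without touching it. I'll go back over it and come down about 22 mm lower.

```bash
python3 -m inch '[[[0,0,-0.6],[0,0,0]],[[1.4,0,-0.6],[0,0,0]],[[3.0,0,-0.6],[0,0,0]],[[4.6,0,-0.6],[0,0,0]],[[6.2,0,-0.6],[0,0,0]],[[7.05,0,-0.6],[0,0,0]],[[7.05,0,0],[0,0,0]],[[7.05,0,0.4],[0,0,0]],[[7.05,0,0.7],[0,0,0]],[[7.05,0,0.7],[0,0,0]]]'; python3 - <<'E'
from h import *
im=get_image("side");print(read_state()["position"],read_state()["wrist_force"])
cv2.imwrite("pics/s3z.png",cv2.resize(im[140:260,310:430],None,fx=5,fy=5,interpolation=cv2.INTER_CUBIC))
E
```

```text
t: 5.1
position: [0.4726, 0.0371, 0.0587]
tool_rot: [0.002, -3.139, 0.001]
wrist_force: [-0.6, 0.1, -0.3]
grip_width: 0.002
[0.47313564 0.03715704 0.05934013] [ 0.43476634  0.32766283 -0.35429968]
```

View pics/s3z.png

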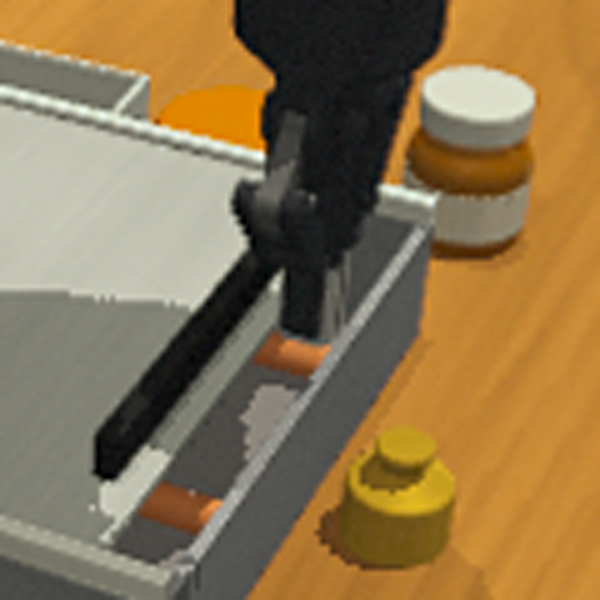

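The tip is now at (371, 208), so about z 0.080. I'll lower it slightly and push.

```bash
python3 -m inch '[[[0,0,0.14],[0,0,0]],[[-0.3,0,0.14],[0,0,0]],[[-0.6,0,0.14],[0,0,0]],[[-0.9,0,0.14],[0,0,0]],[[-1.2,0,0.14],[0,0,0]],[[-1.6,0,0.14],[0,0,0]],[[-2.0,0,0.14],[0,0,0]]]'
```

```text
t: 5.85
position: [0.5234, 0.0375, 0.0563]
tool_rot: [0.003, -3.141, -0.0]
wrist_force: [-5.2, 1.4, 2.1]
grip_width: -0.004
```

Contact: −5 N along x while moving, which is about the cover's friction. I'll carry on.

```bash
python3 -m inch '[[[-0.5,0,0],[0,0,0]],[[-1.0,0,0],[0,0,0]],[[-1.5,0,0],[0,0,0]],[[-2.0,0,0],[0,0,0]],[[-2.5,0,0],[0,0,0]],[[-3.0,0,0],[0,0,0]],[[-3.5,0,0],[0,0,0]],[[-4.0,0,0],[0,0,0]],[[-4.3,0,0],[0,0,0]],[[-4.4,0,0],[0,0,0]]]';python3 -m inch '[[[-0.1,0,0],[0,0,0]],[[-0.2,0,0],[0,0,0]]]'
```

```text
t: 6.85
position: [0.6339, 0.0377, 0.056]
tool_rot: [0.003, -3.141, -0.0]
wrist_force: [-2.9, 1.7, 1.5]
grip_width: 0.0
t: 7.05
position: [0.6376, 0.0377, 0.056]
tool_rot: [0.003, -3.14, -0.0]
wrist_force: [-2.7, 2.8, -0.9]
grip_width: 0.005
```

```bash
python3 - <<'E'
from h import *
cv2.imwrite("pics/s4.png",get_image("side"))
E
```

```text
(no output)
```

View pics/s4.png

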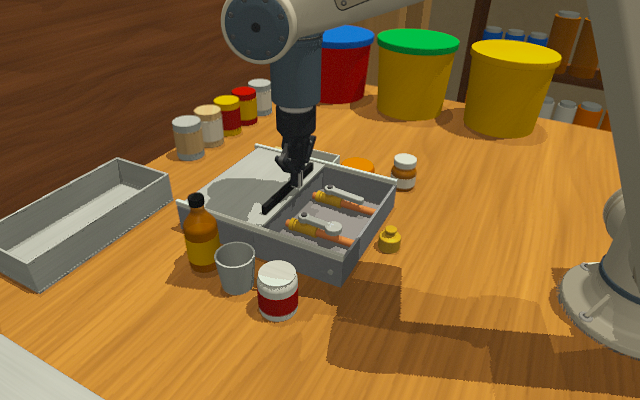

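The cover is sliding. The disc handle is the nearer one, with its disc at about (333, 228), so it is the y = +40 valve. I'll push on to the stop.

```bash
for i in 1 ; do python3 -m inch '[[[-0.1,0,0],[0,0,0]],[[-0.2,0,0],[0,0,0]]]'; done; python3 -m inch '[[[-0.1,0,0],[0,0,0]],[[-0.1,0,0],[0,0,0]]]'
```

```text
t: 7.3
position: [0.6417, 0.0376, 0.0559]
tool_rot: [0.003, -3.138, 0.0]
wrist_force: [-10.8, 2.9, 5.4]
grip_width: 0.008
t: 7.5
position: [0.6416, 0.0376, 0.056]
tool_rot: [0.002, -3.133, 0.001]
wrist_force: [-13.6, 3.1, 5.9]
grip_width: 0.001
```

```bash
python3 -m inch '[[[-0.1,0,0],[0,0,0]],[[-0.1,0,0],[0,0,0]]]'; python3 -m inch '[[[0.6,0,0],[0,0,0]],[[0.6,0,-1.2],[0,0,0]],[[0.6,1.5,-2.4],[0,0,0]],[[0.6,3.5,-4.0],[0,0,0]],[[0.6,5.5,-4.0],[0,0,0]],[[0.6,7.5,-4.0],[0,0,0]],[[0.6,8,-4.0],[0,0,0]]]'
python3 - <<'E'
from h import *
cv2.imwrite("pics/s5.png",get_image("side"));cv2.imwrite("pics/t5.png",get_image("top"))
E
```

```text
t: 7.7
position: [0.6416, 0.0376, 0.0559]
tool_rot: [0.002, -3.129, 0.001]
wrist_force: [-21.4, 5.0, 11.5]
grip_width: 0.0
t: 8.4
position: [0.6338, 0.2416, 0.1577]
tool_rot: [-0.007, 3.137, 0.003]
wrist_force: [0.8, 0.2, -0.9]
grip_width: 0.005
```

View pics/s5.png

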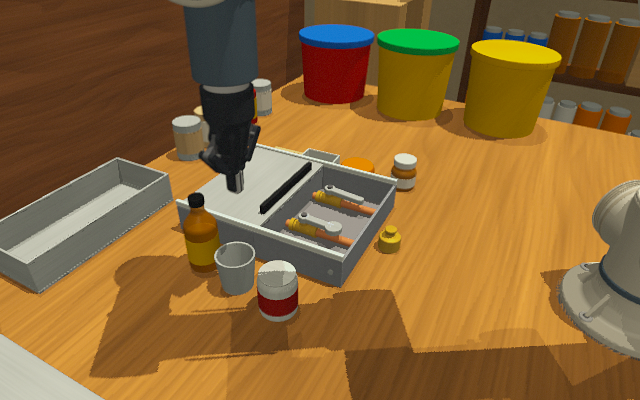

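View pics/t5.png

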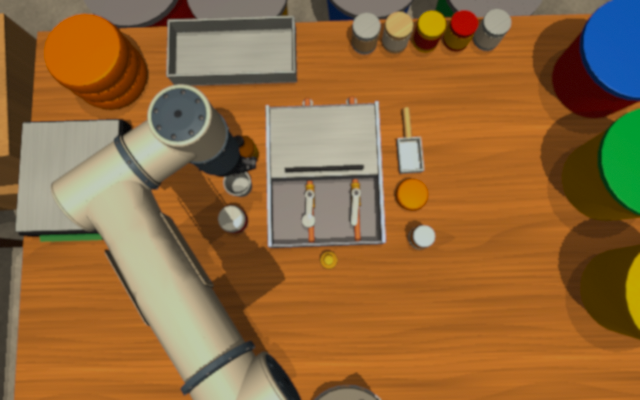

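The cover is open and clear of the well. In the top view, the disc is near (308, 220) on the left handle. Next I'll zoom in and measure it.

```bash
python3 - <<'E'
from h import *
t=cv2.imread("pics/t5.png");s=cv2.imread("pics/s5.png")
cv2.imwrite("pics/t5z.png",cv2.resize(t[155:250,260:390],None,fx=6,fy=6,interpolation=cv2.INTER_CUBIC))
cv2.imwrite("pics/s5z.png",cv2.resize(s[170:260,270:400],None,fx=6,fy=6,interpolation=cv2.INTER_CUBIC))
E
```

```text
(no output)
```

View pics/t5z.png

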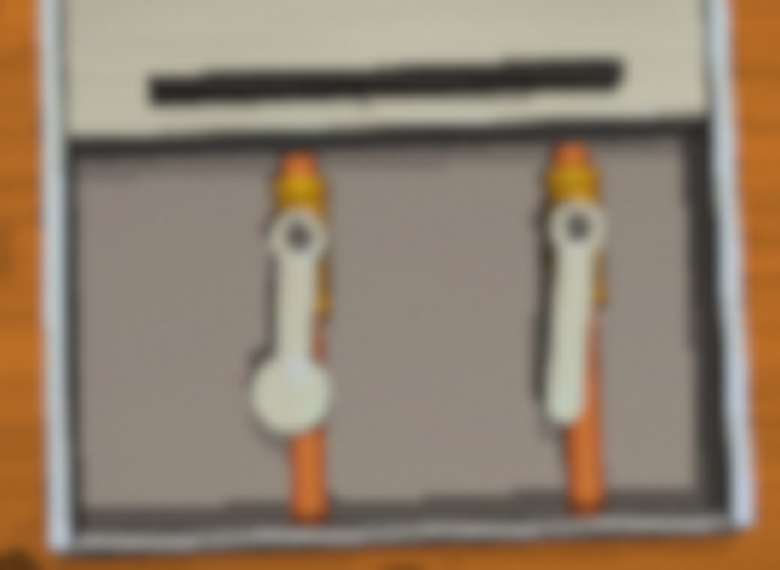

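View pics/s5z.png

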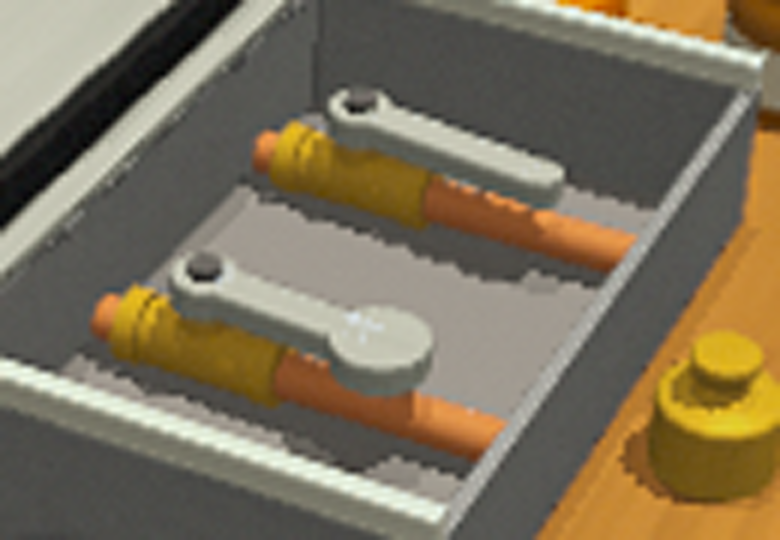

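```bash
python3 - <<'E'
from h import *
T=lambda x,y:(260+(x+.5)/6-.5,155+(y+.5)/6-.5)
S=lambda x,y:(270+(x+.5)/6-.5,170+(y+.5)/6-.5)
for n,a,b,z in(("disc",(292,394),(381,338),.048),("piv",(298,235),(206,266),.052),("plainpiv",(578,225),(361,101),.052)):
    print(n,plane("top",T(*a),z).round(4),plane("side",S(*b),z).round(4),tri(T(*a),S(*b)))
print("exp piv",box(.04,.04),box(.04,-.08),"exp disc at0",box(-.027,.04))
# rib, cover front edge
print("rib",[plane("top",T(x,y),.088).round(4) for x,y in((150,84),(622,68))],"exp",box(.1,0))
print("rail front",[plane("top",T(x,y),.072).round(4) for x,y in((60,552),(742,524))])
E
```

```text
disc [0.5284 0.0836 0.048 ] [0.528  0.0839 0.048 ] (array([0.52828738, 0.08361408, 0.04772397]), np.float64(0.0002814304846798143))
piv [0.596  0.0794 0.052 ] [0.5942 0.0805 0.052 ] (array([0.59563095, 0.07922342, 0.05087425]), np.float64(0.001238578631289724))
plainpiv [ 0.5968 -0.0401  0.052 ] [ 0.5946 -0.0382  0.052 ] (array([ 0.59639265, -0.04042834,  0.05039335]), np.float64(0.0014549250159413113))
exp piv [0.59669888 0.07929887] [ 0.59759887 -0.04069775] exp disc at0 [0.52970076 0.07879638]
rib [array([0.6559, 0.1382, 0.088 ]), array([ 0.6568, -0.059 ,  0.088 ])] exp [0.65699719 0.03974999]
rail front [array([0.463 , 0.1799, 0.072 ]), array([ 0.4666, -0.1022,  0.072 ])]
```

Pivot, disc and rib agree between the two views and with the expected geometry. The disc angle is about 0.06 rad and the cover value about 0.175. I'll move to the −y side of the disc.

```bash
python3 -c "
from h import *
rel([.530,.040,.158],np.pi);rel([.530,.040,.040],np.pi)"
```

```text
from [0.6335 0.2412 0.1566] shift [ 4.18 -8.03 -0.07] turn [0.0008 0.0027 0.0056]
from [0.6335 0.2412 0.1566] shift [ 4.2  -8.03  4.65] turn [0.0008 0.0027 0.0056]
```

```bash
python3 -m inch '[[[0.8,-1.6,0],[0,0,0]],[[1.7,-3.2,0],[0,0,0]],[[2.5,-4.8,0],[0,0,0]],[[3.4,-6.4,0],[0,0,0]],[[4.2,-8,0],[0,0,0]],[[4.2,-8,1.5],[0,0,0]],[[4.2,-8,3.0],[0,0,0]],[[4.2,-8,4.2],[0,0,0]],[[4.2,-8,4.65],[0,0,0]],[[4.2,-8,4.65],[0,0,0]]]'
python3 - <<'E'
from h import *
im=get_image("side");print(read_state()["position"],read_state()["wrist_force"])
cv2.imwrite("pics/s6z.png",cv2.resize(im[130:260,240:400],None,fx=4.6,fy=4.6,interpolation=cv2.INTER_CUBIC))
rel([.530,.040,.013],np.pi)
E
```

```text
t: 9.5
position: [0.5279, 0.0366, 0.0396]
tool_rot: [0.002, -3.14, 0.002]
wrist_force: [-0.5, -0.2, 1.3]
grip_width: -0.005
[0.52904334 0.03702087 0.04104556] [-0.08319464 -0.5972789   1.44930191]
from [0.529 0.037 0.041] shift [-0.04  0.12  1.12] turn [-0.0006  0.0014  0.002 ]
```

View pics/s6z.png

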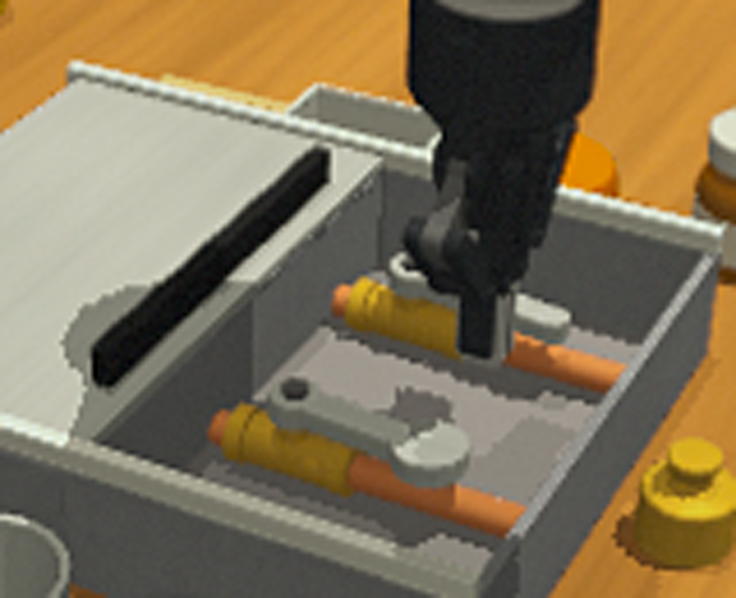

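```bash
python3 -m inch '[[[0,0,0.5],[0,0,0]],[[0,0,0.9],[0,0,0]],[[0,0,1.1],[0,0,0]],[[0,0,1.1],[0,0,0]]]'
python3 - <<'E'
from h import *
im=get_image("side");print(read_state()["position"],read_state()["wrist_force"])
cv2.imwrite("pics/s7z.png",cv2.resize(im[130:260,240:400],None,fx=4.6,fy=4.6,interpolation=cv2.INTER_CUBIC))
for z in (.03,.035,.04): print(proj("side",[.529,.037,z]))
P=np.array([.596,.0795]);d=.030;r=.060;p0=read_state()["position"]
for th in np.arange(0,1.75,.15):
    er=np.array([-np.cos(th),np.sin(th)]);et=np.array([np.sin(th),np.cos(th)])
    q=P+r*er-d*et; print(round(th,2),q.round(4),"shift",round(-(q[0]-p0[0])/.025,2),round((q[1]-p0[1])/.025,2))
E
```

```text
t: 9.95
position: [0.5281, 0.0374, 0.0127]
tool_rot: [0.003, -3.141, 0.0]
wrist_force: [0.5, -0.2, 0.7]
grip_width: 0.001
[0.52841171 0.0374512  0.01305097] [-0.20031817  0.37184353  0.10414412]
[342.2265776  220.73728494]
[342.34452466 218.74952161]
[342.46315295 216.74955221]
0.0 [0.536  0.0495] shift -0.3 0.48
0.15 [0.5322 0.0588] shift -0.15 0.85
0.3 [0.5298 0.0686] shift -0.06 1.24
0.45 [0.5289 0.0786] shift -0.02 1.65
0.6 [0.5295 0.0886] shift -0.05 2.05
0.75 [0.5316 0.0984] shift -0.13 2.44
0.9 [0.5352 0.1079] shift -0.27 2.82
1.05 [0.5401 0.1166] shift -0.47 3.17
1.2 [0.5463 0.1246] shift -0.72 3.48
1.35 [0.5536 0.1315] shift -1.01 3.76
1.5 [0.5618 0.1372] shift -1.34 3.99
1.65 [0.5708 0.1417] shift -1.7 4.17
```

View pics/s7z.png

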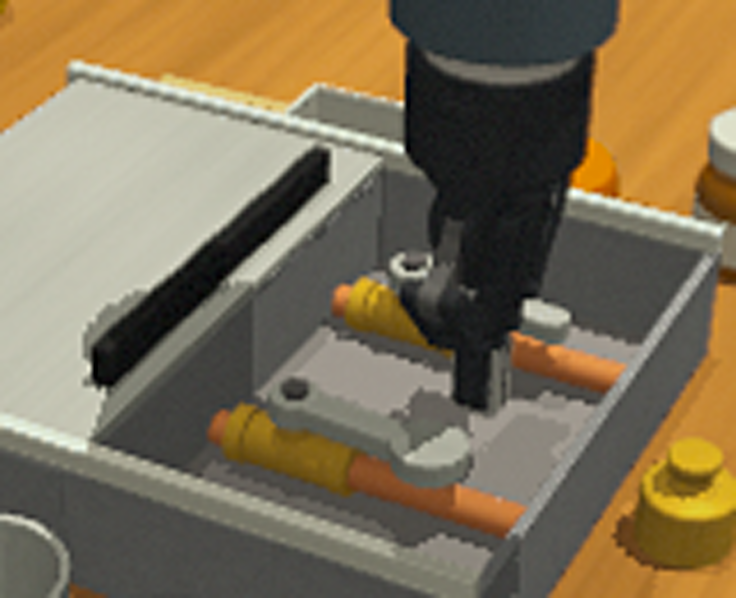

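The tip is at about (344, 219), so z is about 0.034. That is level with the disc's lower edge and above the pipes. Starting the sweep.

```bash
python3 -m inch '[[[-0.2,0.3,0],[0,0,0]],[[-0.2,0.6,0],[0,0,0]],[[-0.15,0.85,0],[0,0,0]],[[-0.1,1.1,0],[0,0,0]],[[-0.05,1.35,0],[0,0,0]],[[-0.03,1.65,0],[0,0,0]],[[-0.05,2.05,0],[0,0,0]],[[-0.13,2.44,0],[0,0,0]]]'
python3 - <<'E'
from h import *
im=get_image("side");print(read_state()["position"],read_state()["wrist_force"])
cv2.imwrite("pics/s8z.png",cv2.resize(im[130:260,240:400],None,fx=4.6,fy=4.6,interpolation=cv2.INTER_CUBIC))
E
```

```text
t: 10.8
position: [0.5306, 0.099, 0.0125]
tool_rot: [0.003, -3.14, 0.001]
wrist_force: [0.6, -2.8, 0.2]
grip_width: 0.001
[0.53109154 0.10029774 0.01243168] [-0.37239742  0.03871202  1.17633129]
```

View pics/s8z.png

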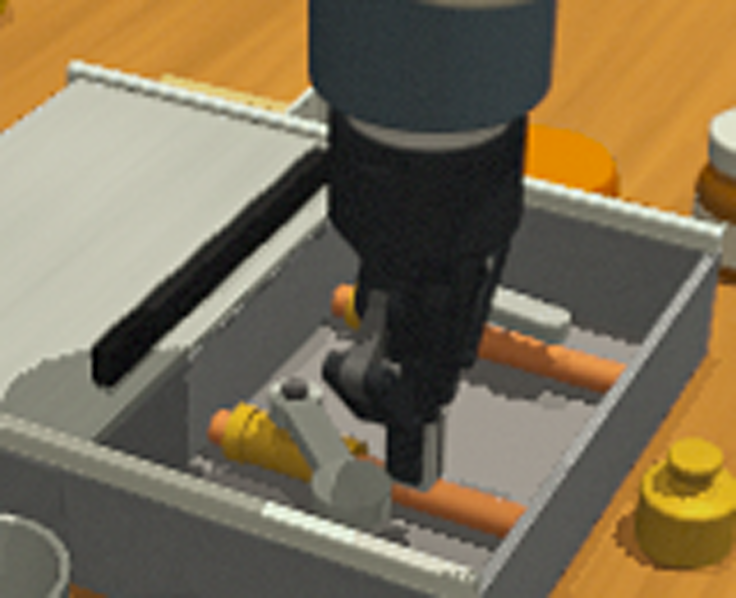

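The handle is turning and is at roughly 45°. Continuing.

```bash
python3 -m inch '[[[-0.1,0.2,0],[0,0,0]],[[-0.25,0.45,0],[0,0,0]],[[-0.4,0.7,0],[0,0,0]],[[-0.6,0.95,0],[0,0,0]],[[-0.8,1.15,0],[0,0,0]],[[-1.0,1.35,0],[0,0,0]],[[-1.2,1.45,0],[0,0,0]],[[-1.35,1.5,0],[0,0,0]]]'
python3 - <<'E'
from h import *
im=get_image("side");print(read_state()["position"],read_state()["wrist_force"])
cv2.imwrite("pics/s9z.png",cv2.resize(im[130:260,240:400],None,fx=4.6,fy=4.6,interpolation=cv2.INTER_CUBIC))
E
```

```text
t: 11.65
position: [0.5651, 0.1365, 0.0124]
tool_rot: [0.003, -3.141, -0.0]
wrist_force: [-1.3, -0.1, -0.8]
grip_width: -0.002
[0.56563575 0.13664992 0.01243302] [-1.51496857 -0.073398   -1.29216158]
```

View pics/s9z.png

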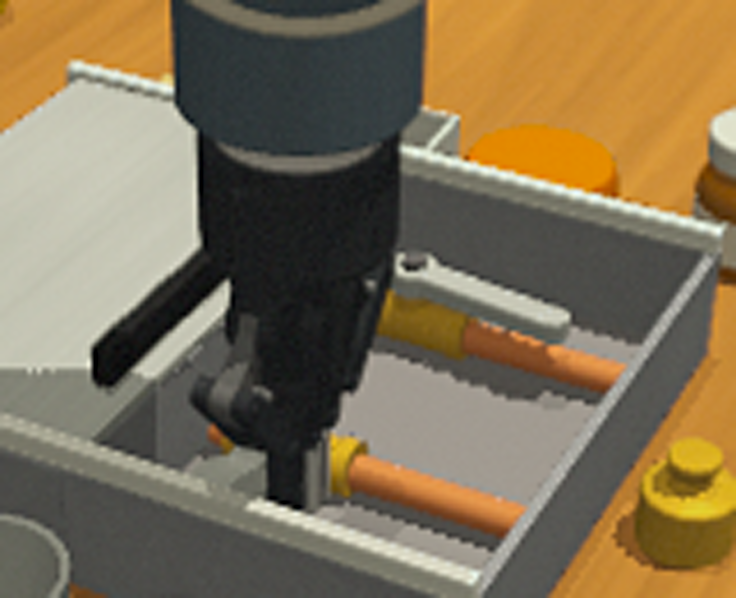

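Nearly square now. I'll creep along +x until it meets the stop.

```bash
for i in 1; do python3 -m inch '[[[-0.1,0.02,0],[0,0,0]],[[-0.1,0.02,0],[0,0,0]]]'; done; python3 -m inch '[[[-0.1,0.02,0],[0,0,0]],[[-0.1,0.02,0],[0,0,0]]]'
```

```text
t: 11.9
position: [0.5677, 0.1369, 0.0126]
tool_rot: [-0.003, 3.141, 0.001]
wrist_force: [-1.6, 0.3, -0.5]
grip_width: 0.002
t: 12.1
position: [0.5695, 0.1371, 0.0126]
tool_rot: [0.003, -3.141, -0.0]
wrist_force: [-3.5, 1.0, 0.7]
grip_width: -0.0
```

```bash
python3 -m inch '[[[-0.1,0,0],[0,0,0]],[[-0.1,0,0],[0,0,0]]]'; python3 -m inch '[[[-0.1,0,0],[0,0,0]],[[-0.1,0,0],[0,0,0]]]'
```

```text
t: 12.3
position: [0.5699, 0.1368, 0.0123]
tool_rot: [0.002, -3.137, 0.001]
wrist_force: [-9.0, 1.7, 3.8]
grip_width: -0.002
t: 12.5
position: [0.5703, 0.1362, 0.0119]
tool_rot: [0.002, -3.133, 0.003]
wrist_force: [-14.8, 1.7, 7.1]
grip_width: 0.003
```

At the stop: the force rises to 15 N with no further movement. I'll back off, lift and look.

```bash
python3 -m inch '[[[0.5,0,0],[0,0,0]],[[0.8,0,0],[0,0,0]],[[0.8,0,-1.2],[0,0,0]],[[0.8,0,-3],[0,0,0]],[[0.8,0,-5],[0,0,0]],[[2.5,-1.5,-6],[0,0,0]],[[4.3,-2.5,-6],[0,0,0]],[[6,-4,-6],[0,0,0]],[[7.5,-5,-6],[0,0,0]],[[7.5,-5,-6],[0,0,0]]]'
python3 - <<'E'
from h import *
cv2.imwrite("pics/s10.png",get_image("side"));t=get_image("top");cv2.imwrite("pics/t10.png",t)
E
```

```text
t: 13.5
position: [0.3851, 0.0097, 0.1636]
tool_rot: [-0.001, 3.139, 0.001]
wrist_force: [0.5, 0.3, -0.4]
grip_width: 0.001
```

View pics/s10.png

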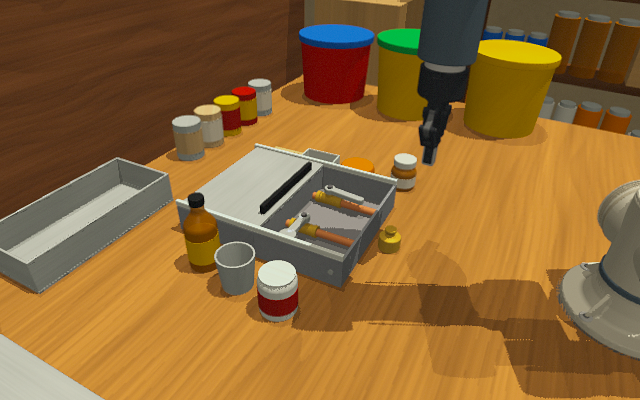

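View pics/t10.png

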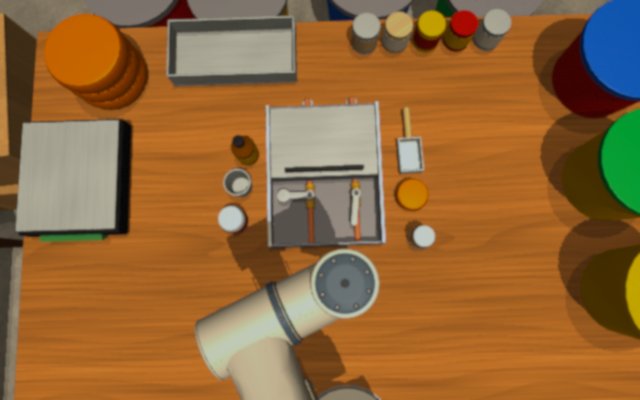

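The disc handle now lies across its pipe, with the disc at (284, 196) and the pivot at (310, 195) in the top view. The cover is open and the goods are where they were. I'll check the angle and compare with the first pictures.

```bash
python3 - <<'E'
from h import *
t=cv2.imread("pics/t10.png");t0=cv2.imread("pics/top0.png");t5=cv2.imread("pics/t5.png")
cv2.imwrite("pics/t10z.png",cv2.resize(t[155:250,260:390],None,fx=6,fy=6,interpolation=cv2.INTER_CUBIC))
for n,(x0,y0,x1,y1) in dict(tin=(214,202,250,235),cup=(220,166,252,200),oil=(228,132,260,166),scoop=(394,104,428,176),cheese=(394,176,432,212),jar=(410,222,438,252),plain=(346,176,364,242)).items():
    sh,r=cv2.phaseCorrelate(*[cv2.cvtColor(i[y0:y1,x0:x1],cv2.COLOR_BGR2GRAY).astype(np.float32) for i in ((t5 if n=="plain" else t0),t)]);print(n,np.round(sh,2),round(r,2))
a=cv2.imread("pics/side0.png");b=cv2.imread("pics/s10.png")
print("side weight",cv2.phaseCorrelate(*[cv2.cvtColor(i[224:258,374:406],cv2.COLOR_BGR2GRAY).astype(np.float32) for i in(a,b)]))
E
```

```text
tin [-0.08 -0.07] 1.23
cup [-0.06 -0.03] 0.99
oil [ 0.11 -0.1 ] 0.91
scoop [-0.09  0.  ] 0.92
cheese [0.02 0.02] 1.0
jar [ 0.14 -0.05] 0.94
plain [-0.09 -0.07] 0.96
side weight ((0.5247062947396994, 0.34327487470501694), 0.5136499578754107)
```

View pics/t10z.png

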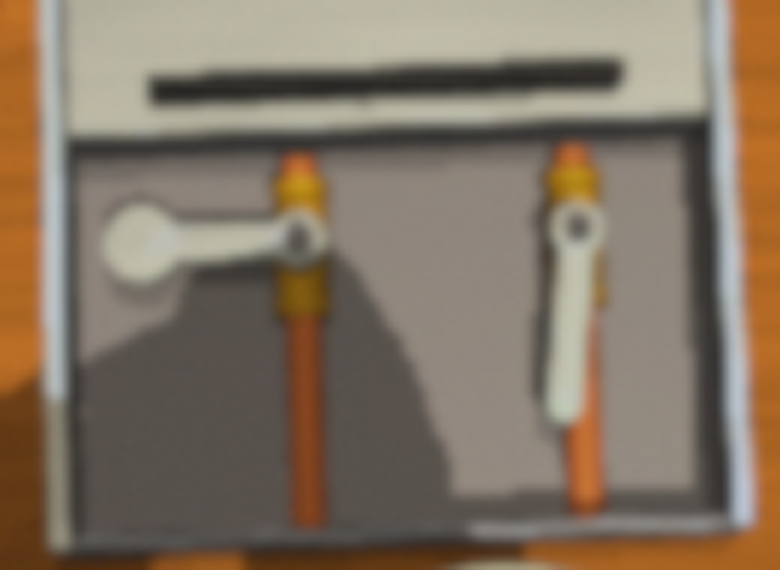

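```bash
python3 - <<'E'
from h import *
T=lambda x,y:(260+(x+.5)/6-.5,155+(y+.5)/6-.5)
d=plane("top",T(139,242),.048);p=plane("top",T(298,237),.052);v=(d-p)[:2]
print(d,p,np.linalg.norm(v),"angle",np.pi/2-(np.arctan2(v[1],v[0])-np.pi/2-YAW))
for f in("side0","s10"):
    h=cv2.cvtColor(cv2.imread(f"pics/{f}.png")[224:258,374:404],cv2.COLOR_BGR2HSV);m=cv2.inRange(h,(21,150,60),(35,255,255))
    M=cv2.moments(m,True);print(f,M["m00"],M["m10"]/M["m00"],M["m01"]/M["m00"],cv2.boundingRect(m))
E
```

```text
[0.59565129 0.14776869 0.048     ] [0.59516974 0.07942359 0.052     ] 0.06834680120491275 angle 1.5853420956884237
side0 395.0 15.351898734177215 14.410126582278481 (4, 1, 23, 28)
s10 399.0 15.583959899749374 15.162907268170427 (4, 2, 23, 27)
```

```bash
python3 -c "
from bench import *
print(read_state()['t'],read_state()['wrist_force']);print(hand_in())"
```

```text
13.6 [ 0.48701195  0.29076993 -0.15988691]
the job is handed in; nothing more can be done
None
```

The cover is pushed fully back and the disc handle is fully shut, handed in at 13.6 s. The gripper was clear of everything, with wrist force about 0.

- **First attempt:** the first push missed the rib. In the side view the shut fingertips stood about 20 mm higher than the reported tool position, so they passed over it without contact. I went back, came down about 22 mm lower and pushed again.
- **Cover:** it slid to its stop and held there at 21 N. The rib measured x ≈ 0.656–0.657 m, against 0.657 m expected when fully open.
- **Disc handle:** I pushed it clockwise to its stop, where it held at 15 N. The final picture gives an angle of about 1.585 rad, against 1.571 for shut, which is within pixel error.
- **Plain handle and goods:** the plain handle and all the goods except the weight moved no more than 0.2 px between pictures.
- **Weight:** its check was weaker. The image comparison showed about 0.5 px with low confidence, and its colour patch kept the same width and columns but sat up to 1 px lower. The arm's shadow and the lighting there had changed, and nothing came near it at its height, so I take it as not moved.

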